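Rack the last jar and clamp the stop bar

ROBOT

A 6-joint arm with a two-finger parallel gripper is mounted at the origin on the work surface. World frame = base frame: x ahead of the robot, y to its left, z up, the work surface at z = 0. Lengths are in mm, angles in rad, forces in N, time in s.
With the tool pointing down it reaches from about 350 to 975 mm from the base axis. Payload 7.1 kg.
Tool frame: the origin (TCP) lies between the finger pads; the fingertips stand 8 mm ahead of it and the grasp point (between the pads) lies 11 mm behind it (ctrl.tips_ahead is the distance from the TCP to the fingertips, in mm); y points along the fingers, z is the direction in which the jaws open and shut, and the axes are right-handed (so a half turn about y gives the same grasp; the last joint's range is limited). The gripper opens to 88 mm and grips with 3 to 60 N. Pads are 20 mm wide; open, the fingers measure 115 mm over their backs; the gripper's body (75 mm by 178 mm) begins 61 mm behind the grasp point.
Start: joints at [-1.34, 0.423, 1.63, -0, 1.089, -0.019], TCP at [154.525, -605.58, 230.675] pointing down, gripper open.
Joint ranges: [-3, 3], [-0.9, 2.11], [0.09, 2.58], [-1.31, 4.45], [0.11, 2.69], [-2.54, 2.54]. Speed limits (rad/s): [2.39, 2.39, 3.01, 3.14, 3.14, 3.14].

INTERFACE

Orientations are given as a rotation vector (axis times angle).
In Python, from workcell import ctrl gives the robot as it stands.
- The arm moves only by the shell command python3 -m creep 'ROWS'. ROWS is JSON, a list of rows, each an object of numbers: "tx", "ty", "tz": the shift along the world's x, y, z in mm; "rx", "ry", "rz": the turn, a rotation vector about the world's x, y, z in rad; "fingers": the closure in counts, from 0 (fully open) to 255 (shut). A call has 1 to 10 rows; each row is the pose to reach, as a shift and turn from the pose commanded when the call began; what a row does not reach only later rows make up. A row lasts 1/8 s, in which the tool goes at most 62.5 mm and 10.7 degrees, less where a joint would pass 70% of its speed; a pose out of reach is approached as far as the arm can. A call with a gripper value outside its range is refused whole. The fingers move at their own pace and stop on an object; the grip force is fixed at half the most. Time passes only in rows, so rows that repeat a pose let the fingers close. It gives the time, the measured TCP pose, the force and the opening at its end, in the units of the state.
- ctrl.get_obs(): the state, without advancing time (a new reading comes with each control period).
- ctrl.get_image(name): name is "scene" or "top" or "wrist"; returns a dict with "pixels" (384x512x3 uint8, blue, green, red), "intrinsics" (3x3 intrinsics, pixels), "rvec" (rotation vector, rad) and "tvec" (3), from world to camera coordinates, as OpenCV has them. Camera axes: x right, y down, z forward; pixel columns grow to the right and rows downward; lengths in mm; the calibration is good to about 2 mm. A picture is of the moment at which its call begins. There is no depth.
- ctrl.close_job(): hands the job in, once; it reports no verdict.
The state is a dict: "t": time; "qpos": joint angles; "qvel": joint speeds; "joint_torque": joint torques, N m; "ee_pos": TCP position; "orientation": TCP orientation; "ft_force": force on the tool from outside, world axes, zero at the start; "moment": the same for the moment, N m; "width": finger opening in mm.
Only numpy, scipy, OpenCV 4.12 (cv2) and the standard library are available. Lean on these libraries where they do the work, as an engineer would, in place of code of your own. Each camera call takes 0.05 s, during which the arm holds its last target.

TASK

Set the jar that stands on the counter upright into the empty bay of the jar rack, lowering it rather than dropping it. Then slide the rack's stop bar up snug against the three jars so that they are held against the front wall, and turn its clamp knob clockwise until it is tight, so that the bar is locked there. Do not tip a jar or disturb the shaker and the bowl.

Things in the scene. Friction and masses are not known exactly. Their poses are not given: they have to be found in the camera images.
- rack: White and metal jar rack, fixed on the steel counter. Origin: on the counter, mid inner face of its front wall (nearest the robot). x runs from that wall into the bays and on to the guide behind, y left along the wall, z up. Three bays between 4 mm dividers; walls and dividers 45 mm high, bays run from x = 0 to 100 mm, back and bottom open: jars stand on the counter, z = 0.
- bay_right (a point): Good place for a jar's axis in the right (-y) bay, at counter height: 42 mm from the front wall, rack y = -81 mm, midway between dividers that leave 78 mm. Axes as the rack's. The empty bay only has a flat white paper disc lying in it; the jar stands on that.
- bay_mid (a point): Good place for a jar's axis in the middle bay, at counter height: 42 mm from the front wall, rack y = 0 mm, midway between dividers that leave 76 mm. Axes as the rack's. The empty bay only has a flat white paper disc lying in it; the jar stands on that.
- bay_left (a point): Good place for a jar's axis in the left (+y) bay, at counter height: 42 mm from the front wall, rack y = 81 mm, midway between dividers that leave 78 mm. Axes as the rack's. The empty bay only has a flat white paper disc lying in it; the jar stands on that.
- stop (a joint): Slide of the stop bar's carriage along the rack's -x, m: 0 = fully back, grows towards the front wall (end 0.090). The bar's face is 140 mm minus this from the front wall. Starts at 0 to 0.015, loose: slides with about 2 N, plus up to about 10 N to push the jars along. Jars held against the front wall stop it at about 0.080. It may be pushed at the carriage or drawn along by the knob.
- stop_face (a point): Middle of the stop bar's face that touches the jars, 58 mm above the counter; axes as the rack's. The aluminium bar is 236 mm long across all three bays, 12 mm thick, 49 to 67 mm above the counter, over the dividers. It is joined to a 60 x 60 mm carriage (top 53 mm above the counter) whose knob axis lies 80 mm behind the face (rack +x).
- knob (a joint): Angle of the black clamp knob, rad, growing clockwise seen from above. Starts loose at 0 to 0.3; from about 0.7 the clamp begins to bite and the turn gets stiffer (up to about 0.2 N m); tight from about 1.2; end stop at 1.5. When tight the carriage cannot slide.
- knob_grip (a point): Point on the vertical knob axis, 85 mm above the counter, at the height to grip; rides on the carriage. The knob is a flat upright black bar 70 mm long, 16 mm thick, 63 to 100 mm above the counter, on a 44 mm disc. Site axes turn with it: the bar is long along the point's y, pinch across the point's x (at joint 0 the bar lies along the rack's y, across the slide).
- jar_a: One of three alike amber glass jars, 60 mm diameter, 110 mm high, 0.18 to 0.35 kg; straight sides up to 80 mm, then a shoulder and a 53 mm steel lid (94 to 110 mm). Origin at the centre of its underside, z up. Two jars stand in bays of the rack; the third (any of the three) stands on the open counter left of the rack.
- jar_b: One of three alike amber glass jars, 60 mm diameter, 110 mm high, 0.18 to 0.35 kg; straight sides up to 80 mm, then a shoulder and a 53 mm steel lid (94 to 110 mm). Origin at the centre of its underside, z up. Two jars stand in bays of the rack; the third (any of the three) stands on the open counter left of the rack.
- jar_c: One of three alike amber glass jars, 60 mm diameter, 110 mm high, 0.18 to 0.35 kg; straight sides up to 80 mm, then a shoulder and a 53 mm steel lid (94 to 110 mm). Origin at the centre of its underside, z up. Two jars stand in bays of the rack; the third (any of the three) stands on the open counter left of the rack.
- shaker: Steel shaker, 50 mm diameter, 90 mm high, on the counter left of the rack near the loose jar; origin under its centre. Leave alone.
- bowl: Steel bowl, 170 mm across, 70 mm high, right of the rack; origin under its centre. Leave alone.

How it is judged (in metres and radians):
On the way, in this order (a step that is already met when the one before it is completed fails the run):
1. all three jars stand upright on the counter inside the rack's bays, one per bay, the placed jar let go (x of jar_a in the frame of rack between 0.02 and 0.115 m and y of jar_a in the frame of rack between -0.115 and 0.115 m and height (world z) of each of jar_a, jar_b, jar_c below 0.006 m and angle between each of jar_a, jar_b, jar_c's own z axis and vertical below 0.1 rad and x of jar_b in the frame of rack between 0.02 and 0.115 m and y of jar_b in the frame of rack between -0.115 and 0.115 m and x of jar_c in the frame of rack between 0.02 and 0.115 m and y of jar_c in the frame of rack between -0.115 and 0.115 m and contact force between the fingers and jar_a below 0.1 N and contact force between the fingers and jar_b below 0.1 N and contact force between the fingers and jar_c below 0.1 N), for 0.2 s.
2. the stop bar is slid up to the jars: its face within 64 mm of the front wall (x of stop_face in the frame of rack below 0.064 m and x of jar_a in the frame of rack between 0.02 and 0.045 m and y of jar_a in the frame of rack between -0.115 and 0.115 m and height (world z) of each of jar_a, jar_b, jar_c below 0.006 m and angle between each of jar_a, jar_b, jar_c's own z axis and vertical below 0.1 rad and x of jar_b in the frame of rack between 0.02 and 0.045 m and y of jar_b in the frame of rack between -0.115 and 0.115 m and x of jar_c in the frame of rack between 0.02 and 0.045 m and y of jar_c in the frame of rack between -0.115 and 0.115 m), for 0.2 s.
3. the clamp knob is turned tight (beyond 1.2 rad) with the bar still snug (value of joint knob above 1.2 rad and x of stop_face in the frame of rack below 0.064 m), for 0.2 s.
At the end, for the whole second after the job is handed in: All three jars stand upright (within 0.1 rad) and at rest on the counter, one in each bay; the stop bar's face is at most 64 mm from the front wall's inner face (jars 60 mm, so at most 4 mm play); the knob is turned beyond 1.2 rad (all of step 3 and x of jar_a in the frame of rack between 0.02 and 0.045 m and y of jar_a in the frame of rack between -0.115 and 0.115 m and height (world z) of each of jar_a, jar_b, jar_c below 0.006 m and angle between each of jar_a, jar_b, jar_c's own z axis and vertical below 0.1 rad and x of jar_b in the frame of rack between 0.02 and 0.045 m and y of jar_b in the frame of rack between -0.115 and 0.115 m and x of jar_c in the frame of rack between 0.02 and 0.045 m and y of jar_c in the frame of rack between -0.115 and 0.115 m and linear speed of each of jar_a, jar_b, jar_c below 0.02 m/s); the robot touches nothing.
It fails at once if a jar is tipped by more than 0.5 rad (angle between any of jar_a, jar_b, jar_c's own z axis and vertical above 0.5 rad).
It fails at once if a jar is dropped (moves faster than 0.6 m/s while no finger touches it) ((linear speed of jar_a above 0.6 m/s and contact force between the fingers and jar_a below 0.05 N) or (linear speed of jar_b above 0.6 m/s and contact force between the fingers and jar_b below 0.05 N) or (linear speed of jar_c above 0.6 m/s and contact force between the fingers and jar_c below 0.05 N)).
It fails at once if the shaker or the bowl is moved more than 30 mm or tipped (distance of any of shaker, bowl from where it was at the start of the episode above 0.03 m or angle between any of shaker, bowl's own z axis and vertical above 0.4 rad).
It also fails if it takes over 58 s, if anything falls off the work surface, if the arm or the gripper's body presses on something with over 40 N, if the wrist force passes 120 N, or if a joint passes its speed limit or range.

## Working session

There is one attempt and no reset: what is moved stays moved. The work goes in short steps, Python scripts to look and compute and a shell command to move; the robot and the scene stay as the last step left them, time stands still between calls to the robot, and variables do not carry over. Pictures are saved under pics/ and viewed, and the job is handed in when it is done.

```bash
mkdir -p pics; ls; cat > h.py <<'E'
import numpy as np, cv2
from workcell import ctrl
def snap(n,f):
    im=ctrl.get_image(n); cv2.imwrite(f'pics/{f}.png',im['pixels']); np.savez(f'pics/{f}.npz',**{k:np.array(im[k]) for k in im}); return im
def load(f): return dict(np.load(f'pics/{f}.npz'))
def plane(im,uv,z):
    R=cv2.Rodrigues(np.array(im['rvec'],float).reshape(3))[0]; t=np.array(im['tvec'],float).reshape(3)
    C=-R.T@t; d=R.T@np.linalg.inv(np.array(im['intrinsics']))@np.array([uv[0],uv[1],1.]); return C+d*(z-C[2])/d[2]
def proj(im,p):
    return cv2.projectPoints(np.array(p,float).reshape(-1,3),np.array(im['rvec'],float),np.array(im['tvec'],float),np.array(im['intrinsics'],float),None)[0].reshape(-1,2)
E
python3 - <<'E'
from h import *
for n in ['scene','top','wrist']: 
    im=snap(n,n+'0'); R=cv2.Rodrigues(np.array(im['rvec'],float))[0]; print(n,-R.T@np.array(im['tvec']).reshape(3))
print(ctrl.get_obs())
E
```

```text
pics
scene [850.06509409 443.71378475 782.48322035]
top [ 316.62105962  -81.68658608 1027.17920687]
wrist [ 232.53247671 -585.65569362  384.09945451]
{'t': 0.15, 'qpos': array([-1.33997588e+00,  4.23681145e-01,  1.63053001e+00,  3.89649817e-06,
        1.08861124e+00, -1.90066839e-02]), 'qvel': array([ 0.0015869 , -0.00222736, -0.00210797, -0.00041981, -0.00058434,
       -0.00034493]), 'joint_torque': array([-1.86269408e-04, -5.44983065e+01, -2.73920345e+01,  6.43811119e-02,
        2.04477453e-02, -5.17967271e-05]), 'ee_pos': array([ 154.44348316, -605.16083279,  230.06426227]), 'orientation': array([-0.26238247,  2.08981762, -2.08724284]), 'ft_force': array([0.22827166, 0.29326875, 0.56742509]), 'moment': array([-0.00405864,  0.01086346, -0.02332078]), 'width': 87.58844264558066}
```

View pics/scene0.png

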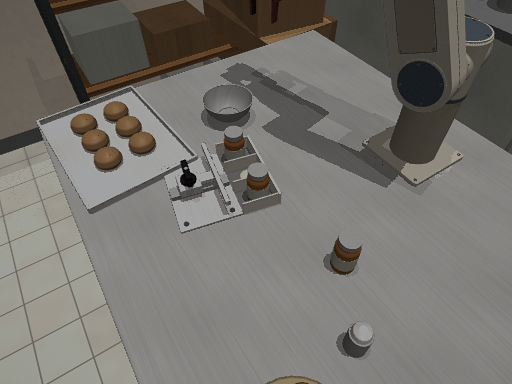

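View pics/top0.png

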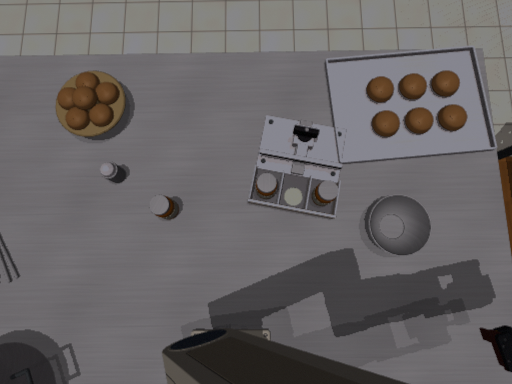

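View pics/wrist0.png

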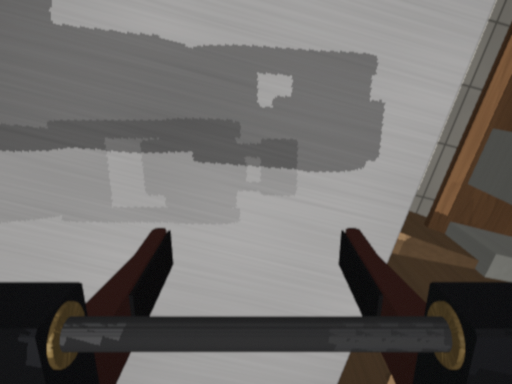

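The top view shows the empty middle bay with its disc at about (293,196), jars at (267,185) and (326,192), the loose jar at (162,207), the shaker at (110,172), the knob at (305,133) and the bowl at (399,225). I'll enlarge it to get finer points.

```bash
python3 - <<'E'
from h import *
im=load('top0');p=im['pixels']
cv2.imwrite('pics/top0r.png',cv2.resize(p[105:225,240:350],None,fx=5,fy=5,interpolation=cv2.INTER_CUBIC))
cv2.imwrite('pics/top0j.png',cv2.resize(p[150:230,90:190],None,fx=7,fy=7,interpolation=cv2.INTER_CUBIC))
E
```

```text
(no output)
```

View pics/top0r.png

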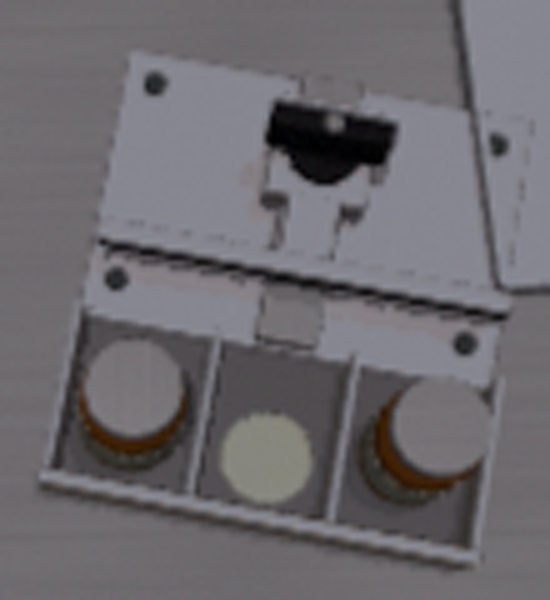

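View pics/top0j.png

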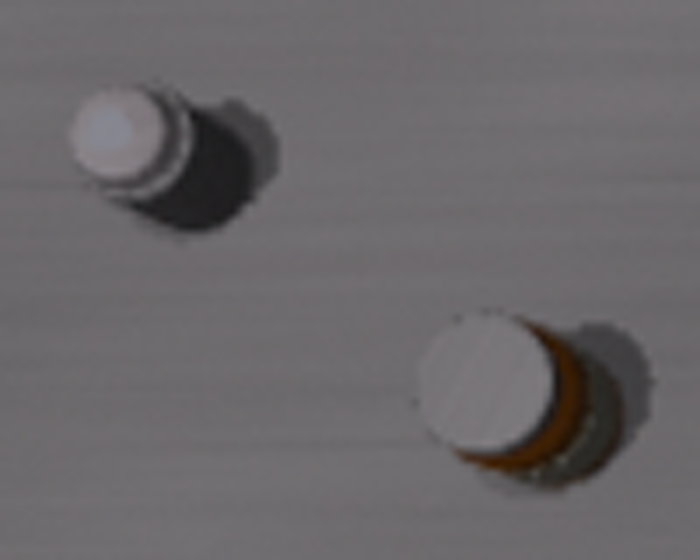

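```bash
python3 - <<'E'
from h import *
im=load('top0')
def P(X,Y,z,o=(240,105),f=5): return plane(im,(o[0]+(X+.5)/f-.5,o[1]+(Y+.5)/f-.5),z)
pr=lambda n,p:print(n,np.round(p,1))
# rack yaw
def ang(n,a,b): 
    d=b-a; print(n,np.round(a,1),np.round(b,1),'len',np.linalg.norm(d).round(1),'ang',np.degrees(np.arctan2(d[1],d[0])).round(2))
ang('wall outer top',P(475,562,45),P(42,480,45))
ang('wall outer-top inner',P(472,548,45),P(60,468,45))
ang('div1',P(192,495,45),P(216,340,45))
ang('div2',P(331,518,45),P(354,356,45))
ang('barfront',P(506,318,67),P(100,245,67))
ang('barback',P(510,297,67),P(104,230,67))
pr('disc',P(267,457,0))
ang('knobback',P(398,128,100),P(275,102,100))
ang('knobfront',P(388,152,100),P(268,134,100))
pr('lidL',P(134,387,110)); pr('lidR',P(441,427,110))
pr('lid loose',P(486,383,110,(90,150),7)); pr('shaker top',P(118,135,90,(90,150),7))
# mask circles
E
```

```text
wall outer top [ 410.9 -293.3   45. ] [459.7 -51.9  45. ] len 246.3 ang 78.57
wall outer-top inner [ 418.8 -292.    45. ] [466.5 -62.1  45. ] len 234.8 ang 78.28
div1 [ 450.3 -136.3   45. ] [ 539.6 -152.    45. ] len 90.6 ang -9.92
div2 [ 436.5 -214.    45. ] [ 529.3 -230.4   45. ] len 94.3 ang -10.02
barfront [ 545.2 -312.7   67. ] [590.4 -86.1  67. ] len 231.1 ang 78.73
barback [ 557.3 -315.6   67. ] [599.2 -88.5  67. ] len 231.0 ang 79.56
disc [ 478.6 -183.6    0. ]
knobback [ 645.8 -251.2  100. ] [ 661.8 -183.9  100. ] len 69.2 ang 76.61
knobfront [ 632.  -245.1  100. ] [ 643.3 -179.4  100. ] len 66.6 ang 80.25
lidL [ 499.7 -103.1  110. ]
lidR [ 476.3 -265.   110. ]
lid loose [443.  181.3 110. ]
shaker top [545.7 336.4  90. ]
```

```bash
python3 - <<'E'
from h import *
o=ctrl.get_obs(); R=cv2.Rodrigues(o['orientation'])[0]; print(R.round(3), 'jaw az',np.degrees(np.arctan2(R[1,2],R[0,2])))
q=o['qpos'];print(q, np.degrees(q[0]))
a=load('scene0');t=load('top0')
p=a['pixels'][210:290,300:390]; cv2.imwrite('pics/sc0j.png',cv2.resize(p,None,fx=7,fy=7,interpolation=cv2.INTER_CUBIC))
p=a['pixels'][120:240,150:290]; cv2.imwrite('pics/sc0r.png',cv2.resize(p,None,fx=5,fy=5,interpolation=cv2.INTER_CUBIC))
for X in ([443,181.3,110],[443,181.3,0]): print(proj(a,X),proj(t,X))
E
```

```text
[[-0.969 -0.     0.247]
 [-0.247  0.001 -0.969]
 [-0.    -1.    -0.001]] jaw az -75.68606243308908
[-1.33997588e+00  4.23681145e-01  1.63053001e+00  3.89649817e-06
  1.08861124e+00 -1.90066839e-02] -76.77496249974557
[[350.10917977 237.28153507]] [[158.99063046 204.27366567]]
[[341.49188353 262.57884707]] [[169.44298665 209.26146031]]
```

View pics/sc0j.png

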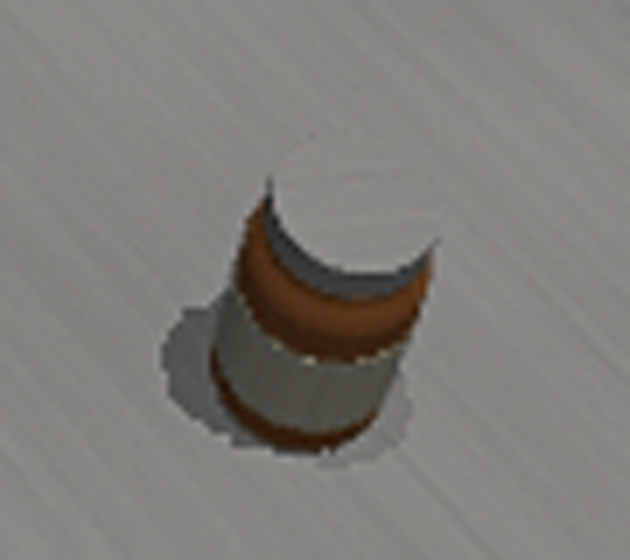

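View pics/sc0r.png

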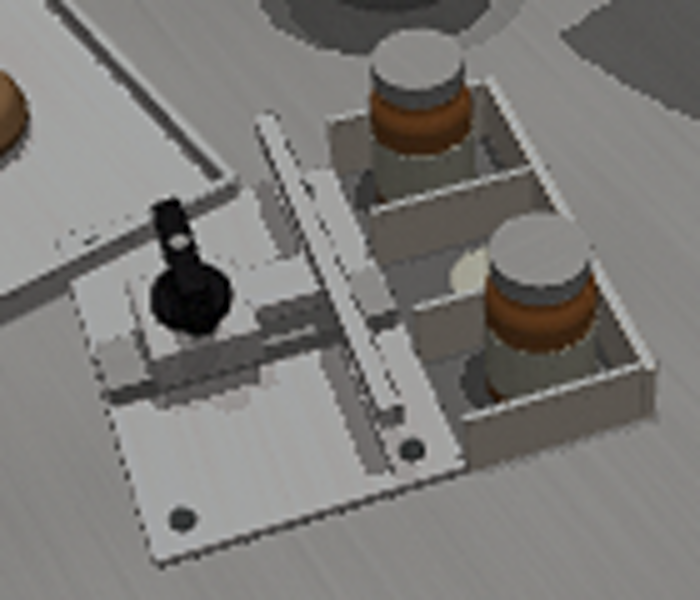

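The loose jar is clear, with its lid centre at about (350,239) in the scene view. Only the middle bay is empty. I'll move towards the jar with the jaws turned to the rack's x (about -11°).

```bash
python3 -m creep '[{"tx":296,"ty":356,"tz":0,"rz":1.13},{"tx":296,"ty":356,"tz":0,"rz":1.13},{"tx":296,"ty":356,"tz":0,"rz":1.13},{"tx":296,"ty":356,"tz":0,"rz":1.13},{"tx":296,"ty":356,"tz":0,"rz":1.13},{"tx":296,"ty":356,"tz":0,"rz":1.13},{"tx":296,"ty":356,"tz":0,"rz":1.13},{"tx":296,"ty":356,"tz":0,"rz":1.13},{"tx":296,"ty":356,"tz":0,"rz":1.13},{"tx":296,"ty":356,"tz":0,"rz":1.13}]'
```

```text
schema error: expected keys tx, ty, tz, rx, ry, rz, fingers
```

```bash
python3 -m creep '[{"tx":296,"ty":356,"tz":0,"rx":0,"ry":0,"rz":1.13,"fingers":0},{"tx":296,"ty":356,"tz":0,"rx":0,"ry":0,"rz":1.13,"fingers":0},{"tx":296,"ty":356,"tz":0,"rx":0,"ry":0,"rz":1.13,"fingers":0},{"tx":296,"ty":356,"tz":0,"rx":0,"ry":0,"rz":1.13,"fingers":0},{"tx":296,"ty":356,"tz":0,"rx":0,"ry":0,"rz":1.13,"fingers":0},{"tx":296,"ty":356,"tz":0,"rx":0,"ry":0,"rz":1.13,"fingers":0},{"tx":296,"ty":356,"tz":0,"rx":0,"ry":0,"rz":1.13,"fingers":0},{"tx":296,"ty":356,"tz":0,"rx":0,"ry":0,"rz":1.13,"fingers":0},{"tx":296,"ty":356,"tz":0,"rx":0,"ry":0,"rz":1.13,"fingers":0},{"tx":296,"ty":356,"tz":0,"rx":0,"ry":0,"rz":1.13,"fingers":0}]'
python3 - <<'E'
from h import *
im=snap('wrist','w1');o=ctrl.get_obs();print(o['t'],o['ee_pos'],o['qpos'])
E
```

```text
t: 1.4
ee_pos: [450.0, -250.0, 230.5]
orientation: [-1.113, 1.349, -1.348]
ft_force: [0.2, 0.1, 0.5]
width: 87.9
1.45 [ 449.86478546 -250.25420971  230.56132688] [-5.30638941e-01  2.61968730e-01  1.87112491e+00 -2.76659444e-04
  1.00884953e+00 -3.38649641e-01]
```

View pics/w1.png

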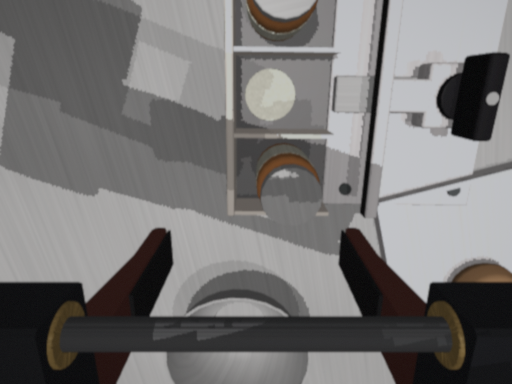

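The wrist view shows the rack aligned with the jaws: front wall at column ~232, dividers at rows ~49 and ~131, disc at (270,95), bar at column ~372 and the knob at (485,97).

```bash
python3 - <<'E'
from h import *
im=load('w1')
cv2.imwrite('pics/w1r.png',cv2.resize(im['pixels'][0:225,215:512],None,fx=2.6,fy=2.6,interpolation=cv2.INTER_CUBIC))
E
```

```text
(no output)
```

View pics/w1r.png

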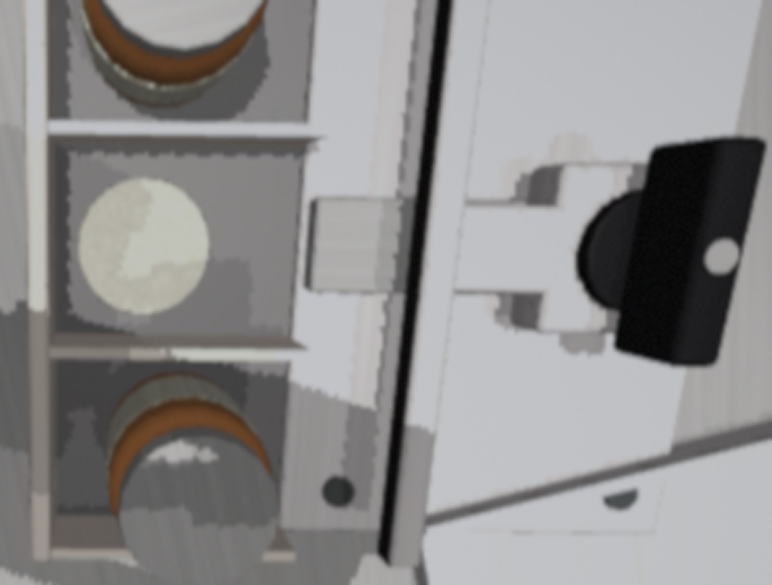

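```bash
python3 - <<'E'
from h import *
im=load('w1');t=load('top0');s=load('scene0')
def P(X,Y,z,f=2.6): return plane(im,(215+(X+.5)/f-.5,(Y+.5)/f-.5),z)
def ang(n,a,b): 
    d=b-a; print(n,np.round(a,1),np.round(b,1),'len',np.linalg.norm(d).round(1),'ang',np.degrees(np.arctan2(d[1],d[0])).round(2))
ang('wall out',P(34,557,45),P(25,0,45)); ang('wall in',P(50,545,45),P(50,0,45))
ang('div1 near',P(50,136,45),P(325,137,45)); ang('div1 far',P(50,120,45),P(310,121,45))
ang('div2 far',P(50,346,45),P(300,346,45)); ang('div2 near',P(50,357,45),P(300,359,45))
ang('bar front',P(390,560,67),P(452,0,67));ang('bar back',P(418,565,67),P(485,0,67))
ang('knobback',P(715,362,100),P(764,142,100)); ang('knobfront',P(680,362,100),P(712,142,100))
print('knob',P(722,256,100))
print('disc',P(144,246,0))
for p in ([443,181,110],): print(proj(im,p))
E
```

```text
wall out [ 410.3 -294.6   45. ] [450.8 -95.   45. ] len 203.7 ang 78.55
wall in [ 417.8 -290.7   45. ] [459.2 -96.6  45. ] len 198.5 ang 77.99
div1 near [ 450.2 -138.9   45. ] [ 546.2 -157.8   45. ] len 97.9 ang -11.13
div1 far [ 451.3 -133.7   45. ] [ 541.6 -151.5   45. ] len 92.1 ang -11.14
div2 far [ 434.7 -211.7   45. ] [ 528.2 -229.7   45. ] len 95.2 ang -10.93
div2 near [ 433.8 -215.8   45. ] [ 527.5 -234.7   45. ] len 95.6 ang -11.39
bar front [ 547.6 -313.6   67. ] [ 585.5 -125.7   67. ] len 191.7 ang 78.59
bar back [ 558.  -317.7   67. ] [ 595.9 -127.7   67. ] len 193.7 ang 78.72
knobback [ 647.9 -250.4  100. ] [ 661.6 -186.1  100. ] len 65.8 ang 77.99
knobfront [ 636.9 -248.3  100. ] [ 646.4 -183.1  100. ] len 65.9 ang 81.74
knob [ 649.7086671  -217.30967479  100.        ]
disc [ 477.88327615 -183.94964335    0.        ]
[[  69.5574241  -672.87150497]]
```

```bash
python3 -m creep '[{"tx":-20,"ty":350,"tz":0,"rx":0,"ry":0,"rz":0,"fingers":0},{"tx":-20,"ty":350,"tz":0,"rx":0,"ry":0,"rz":0,"fingers":0},{"tx":-20,"ty":350,"tz":0,"rx":0,"ry":0,"rz":0,"fingers":0},{"tx":-20,"ty":350,"tz":0,"rx":0,"ry":0,"rz":0,"fingers":0},{"tx":-20,"ty":350,"tz":0,"rx":0,"ry":0,"rz":0,"fingers":0},{"tx":-20,"ty":350,"tz":0,"rx":0,"ry":0,"rz":0,"fingers":0},{"tx":-20,"ty":350,"tz":0,"rx":0,"ry":0,"rz":0,"fingers":0},{"tx":-20,"ty":350,"tz":0,"rx":0,"ry":0,"rz":0,"fingers":0}]'
python3 - <<'E'
from h import *
im=snap('wrist','w2');o=ctrl.get_obs();print(o['t'],o['ee_pos'],o['qpos'])
R=cv2.Rodrigues(o['orientation'])[0]; print('jaw az',np.degrees(np.arctan2(R[1,2],R[0,2])),R[:,0])
print(proj(im,[443,181,110]))
E
```

```text
t: 2.45
ee_pos: [430.5, 99.3, 230.6]
orientation: [-1.113, 1.349, -1.349]
ft_force: [0.7, -0.0, -0.5]
width: 87.6
2.5 [430.58741349  99.09042349 230.61184479] [ 1.99434057e-01  1.50591767e-01  2.01771799e+00 -3.18057230e-04
  9.73542640e-01  3.92316617e-01]
jaw az -11.04110771600968 [-1.91513171e-01 -9.81489984e-01  3.42289311e-04]
[[252.31529257  81.59704835]]
```

View pics/w2.png

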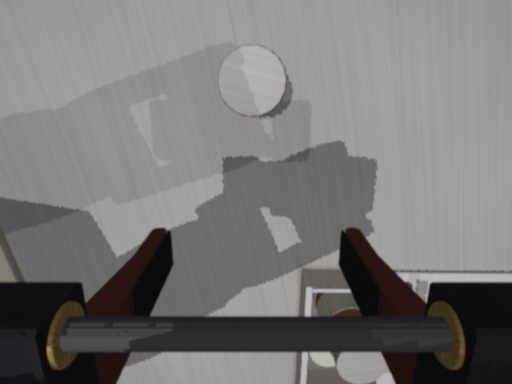

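The lid is at (252,80) and my estimate predicted (252,82), so the jar is at (443,181.5). I'll descend over it and grip.

```bash
python3 -m creep '[{"tx":13,"ty":82,"tz":0,"rx":0,"ry":0,"rz":0,"fingers":0},{"tx":13,"ty":82,"tz":0,"rx":0,"ry":0,"rz":0,"fingers":0},{"tx":13,"ty":82,"tz":-50,"rx":0,"ry":0,"rz":0,"fingers":0},{"tx":13,"ty":82,"tz":-90,"rx":0,"ry":0,"rz":0,"fingers":0},{"tx":13,"ty":82,"tz":-130,"rx":0,"ry":0,"rz":0,"fingers":0},{"tx":13,"ty":82,"tz":-160,"rx":0,"ry":0,"rz":0,"fingers":0},{"tx":13,"ty":82,"tz":-170,"rx":0,"ry":0,"rz":0,"fingers":0},{"tx":13,"ty":82,"tz":-170,"rx":0,"ry":0,"rz":0,"fingers":0}]'
python3 -m creep '[{"tx":0,"ty":0,"tz":0,"rx":0,"ry":0,"rz":0,"fingers":60},{"tx":0,"ty":0,"tz":0,"rx":0,"ry":0,"rz":0,"fingers":70},{"tx":0,"ty":0,"tz":0,"rx":0,"ry":0,"rz":0,"fingers":150},{"tx":0,"ty":0,"tz":0,"rx":0,"ry":0,"rz":0,"fingers":255},{"tx":0,"ty":0,"tz":0,"rx":0,"ry":0,"rz":0,"fingers":255},{"tx":0,"ty":0,"tz":0,"rx":0,"ry":0,"rz":0,"fingers":255}]'
python3 - <<'E'
from h import *
snap('scene','s3')
E
```

```text
t: 3.5
ee_pos: [443.8, 181.5, 60.6]
orientation: [-1.113, 1.35, -1.35]
ft_force: [0.2, -0.0, 0.8]
width: 87.7
t: 4.25
ee_pos: [443.8, 182.7, 61.3]
orientation: [-1.112, 1.348, -1.348]
ft_force: [-1.5, -0.6, 6.7]
width: 59.1
```

View pics/s3.png

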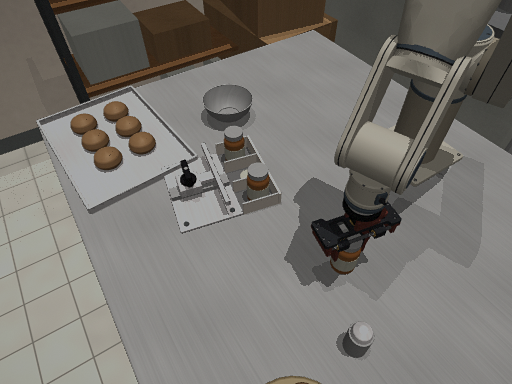

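Gripped at 59 mm width. Next I'll lift the jar, carry it high over the left jar and then check.

```bash
python3 -m creep '[{"tx":0,"ty":0,"tz":20,"rx":0,"ry":0,"rz":0,"fingers":255},{"tx":0,"ty":0,"tz":60,"rx":0,"ry":0,"rz":0,"fingers":255},{"tx":0,"ty":0,"tz":110,"rx":0,"ry":0,"rz":0,"fingers":255},{"tx":0,"ty":0,"tz":160,"rx":0,"ry":0,"rz":0,"fingers":255},{"tx":3,"ty":-30,"tz":160,"rx":0,"ry":0,"rz":0,"fingers":255},{"tx":8,"ty":-80,"tz":160,"rx":0,"ry":0,"rz":0,"fingers":255},{"tx":13,"ty":-130,"tz":160,"rx":0,"ry":0,"rz":0,"fingers":255},{"tx":18,"ty":-180,"tz":160,"rx":0,"ry":0,"rz":0,"fingers":255},{"tx":23,"ty":-230,"tz":160,"rx":0,"ry":0,"rz":0,"fingers":255},{"tx":28,"ty":-270,"tz":160,"rx":0,"ry":0,"rz":0,"fingers":255}]'
python3 -m creep '[{"tx":4,"ty":-40,"tz":0,"rx":0,"ry":0,"rz":0,"fingers":255},{"tx":8,"ty":-75,"tz":0,"rx":0,"ry":0,"rz":0,"fingers":255},{"tx":10,"ty":-95,"tz":0,"rx":0,"ry":0,"rz":0,"fingers":255},{"tx":10,"ty":-95,"tz":0,"rx":0,"ry":0,"rz":0,"fingers":255},{"tx":10,"ty":-95,"tz":-40,"rx":0,"ry":0,"rz":0,"fingers":255},{"tx":10,"ty":-95,"tz":-75,"rx":0,"ry":0,"rz":0,"fingers":255},{"tx":10,"ty":-95,"tz":-90,"rx":0,"ry":0,"rz":0,"fingers":255},{"tx":10,"ty":-95,"tz":-90,"rx":0,"ry":0,"rz":0,"fingers":255}]'
python3 - <<'E'
from h import *
snap('scene','s4');snap('wrist','w4');snap('top','t4')
p=cv2.imread('pics/s4.png')[90:250,130:330]; cv2.imwrite('pics/s4c.png',cv2.resize(p,None,fx=4,fy=3.7))
E
```

```text
t: 5.55
ee_pos: [471.0, -89.3, 220.5]
orientation: [-1.113, 1.349, -1.349]
ft_force: [0.6, 0.6, -1.8]
width: 59.5
t: 6.55
ee_pos: [481.1, -181.7, 130.1]
orientation: [-1.114, 1.35, -1.346]
ft_force: [0.3, -0.1, -2.2]
width: 59.4
```

View pics/s4c.png

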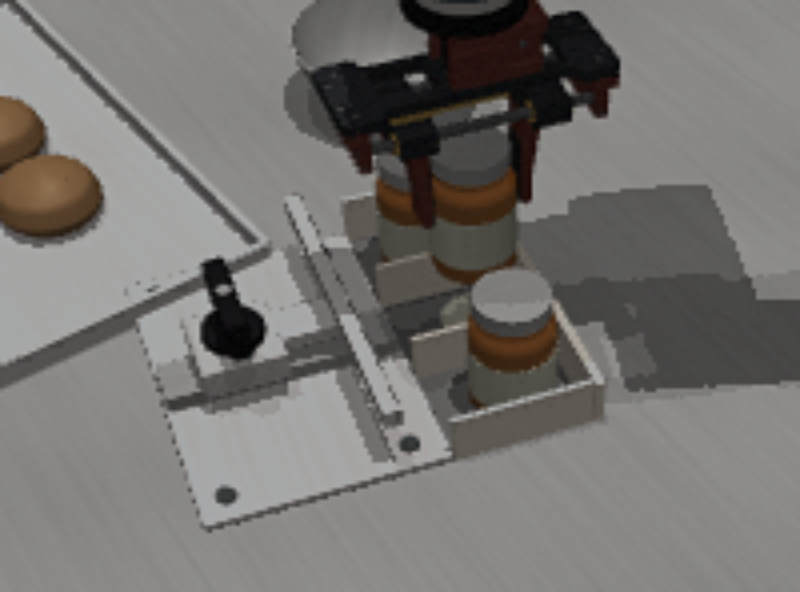

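View pics/w4.png

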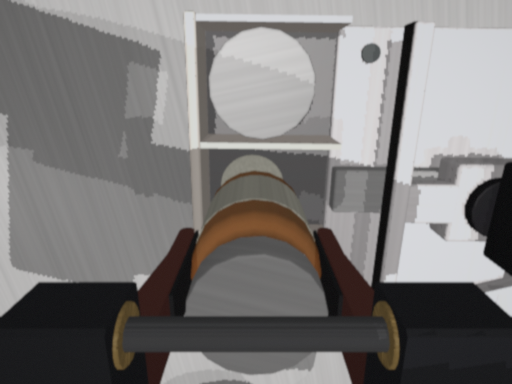

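The jar hangs upright over the middle bay, aligned with the disc at (253,165). I'll lower it gently.

```bash
python3 -m creep '[{"tx":0,"ty":-1,"tz":-15,"rx":0,"ry":0,"rz":0,"fingers":255},{"tx":0,"ty":-1,"tz":-30,"rx":0,"ry":0,"rz":0,"fingers":255},{"tx":0,"ty":-1,"tz":-42,"rx":0,"ry":0,"rz":0,"fingers":255},{"tx":0,"ty":-1,"tz":-52,"rx":0,"ry":0,"rz":0,"fingers":255},{"tx":0,"ty":-1,"tz":-60,"rx":0,"ry":0,"rz":0,"fingers":255},{"tx":0,"ty":-1,"tz":-65,"rx":0,"ry":0,"rz":0,"fingers":255},{"tx":0,"ty":-1,"tz":-67,"rx":0,"ry":0,"rz":0,"fingers":255},{"tx":0,"ty":-1,"tz":-67,"rx":0,"ry":0,"rz":0,"fingers":255}]'
python3 - <<'E'
from h import *
snap('wrist','w5');snap('scene','s5')
p=cv2.imread('pics/s5.png')[90:250,130:330]; cv2.imwrite('pics/s5c.png',cv2.resize(p,None,fx=4,fy=3.7))
E
```

```text
t: 7.7
ee_pos: [481.6, -183.6, 63.8]
orientation: [-1.113, 1.348, -1.349]
ft_force: [0.2, 0.8, -3.1]
width: 59.3
```

View pics/w5.png

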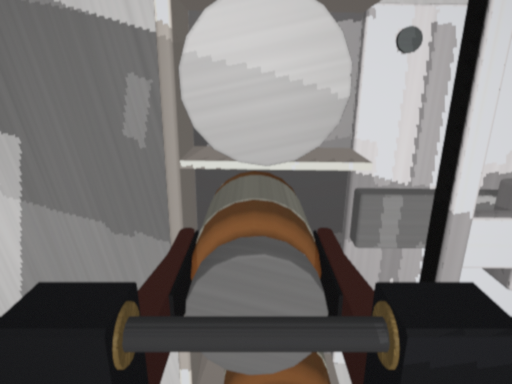

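View pics/s5c.png

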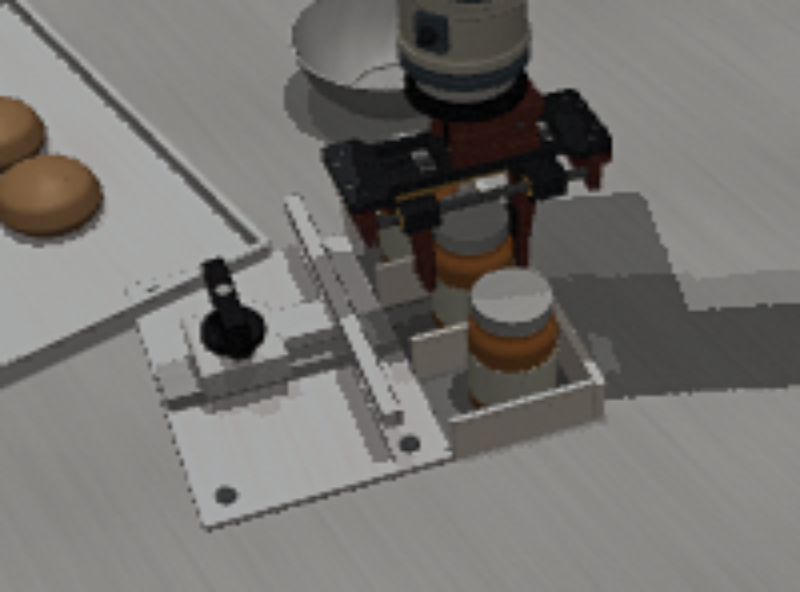

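The jar is inside the middle bay between the dividers and still hanging about 2 mm up. I'll go down in small steps.

```bash
python3 -m creep '[{"tx":0,"ty":0,"tz":-1,"rx":0,"ry":0,"rz":0,"fingers":255},{"tx":0,"ty":0,"tz":-2,"rx":0,"ry":0,"rz":0,"fingers":255},{"tx":0,"ty":0,"tz":-2,"rx":0,"ry":0,"rz":0,"fingers":255}]'
```

```text
t: 8.18
ee_pos: [481.5, -183.5, 61.6]
orientation: [-1.113, 1.349, -1.348]
ft_force: [0.3, -0.1, -2.5]
width: 59.5
```

```bash
python3 -m creep '[{"tx":0,"ty":0,"tz":-1,"rx":0,"ry":0,"rz":0,"fingers":255},{"tx":0,"ty":0,"tz":-1,"rx":0,"ry":0,"rz":0,"fingers":255}]'
```

```text
t: 8.43
ee_pos: [481.6, -183.6, 61.3]
orientation: [-1.113, 1.348, -1.349]
ft_force: [-2.2, 0.7, 6.8]
width: 59.4
```

Contact (+7 N). I'll release and retreat upward.

```bash
python3 -m creep '[{"tx":0,"ty":0,"tz":0,"rx":0,"ry":0,"rz":0,"fingers":75},{"tx":0,"ty":0,"tz":0,"rx":0,"ry":0,"rz":0,"fingers":40},{"tx":0,"ty":0,"tz":0,"rx":0,"ry":0,"rz":0,"fingers":0},{"tx":0,"ty":0,"tz":0,"rx":0,"ry":0,"rz":0,"fingers":0},{"tx":0,"ty":0,"tz":25,"rx":0,"ry":0,"rz":0,"fingers":0},{"tx":0,"ty":0,"tz":70,"rx":0,"ry":0,"rz":0,"fingers":0},{"tx":0,"ty":0,"tz":120,"rx":0,"ry":0,"rz":0,"fingers":0},{"tx":0,"ty":0,"tz":160,"rx":0,"ry":0,"rz":0,"fingers":0},{"tx":20,"ty":-55,"tz":160,"rx":0,"ry":0,"rz":0,"fingers":0},{"tx":60,"ty":-100,"tz":160,"rx":0,"ry":0,"rz":0,"fingers":0}]'
python3 - <<'E'
from h import *
snap('wrist','w6');snap('top','t6');print(ctrl.get_obs()['t'])
E
```

```text
t: 9.68
ee_pos: [541.7, -284.9, 222.0]
orientation: [-1.112, 1.347, -1.35]
ft_force: [1.7, -0.8, 0.3]
width: 87.9
9.775
```

View pics/w6.png

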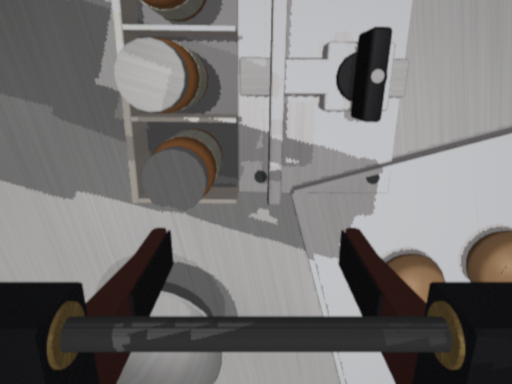

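The placed jar stands upright in the middle bay, with its lid at (155,73). The knob's top is near (377,75) with its bar running from (380,28) to (367,120). I'll measure the knob in this view.

```bash
python3 - <<'E'
from h import *
im=load('w6');p=im['pixels']
k=(p[:180,280:420].max(2)<60).astype(np.uint8)
cv2.imwrite('pics/w6k.png',cv2.resize(p[15:135,310:420],None,fx=5,fy=5,interpolation=cv2.INTER_CUBIC))
a=np.radians(-11.3);ex=np.array([np.cos(a),np.sin(a)]);ey=np.array([-ex[1],ex[0]]);O=np.array([442.5,-175.3])
rk=lambda q:((q[:2]-O)@ex,(q[:2]-O)@ey)
print('lid rack',np.round(rk(plane(im,(156,73),110)),1),'barfront',[np.round(rk(plane(im,u,67)),1) for u in ((269,203),(274,0))])
E
```

```text
lid rack [44.2 -0. ] barfront [array([ 131.3, -116.4]), array([132.2,  57.6])]
```

View pics/w6k.png

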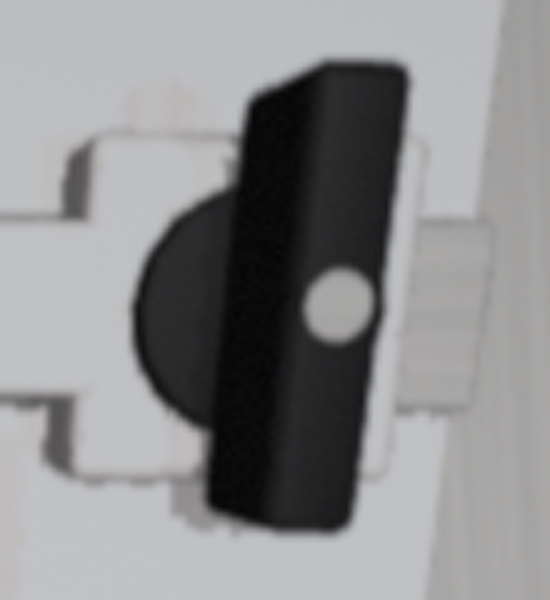

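```bash
python3 - <<'E'
from h import *
im=load('w6')
P=lambda X,Y,z=100: plane(im,(310+(X+.5)/5-.5,15+(Y+.5)/5-.5),z)
c=[P(328,62),P(408,66),P(352,532),P(262,528)]
m1=(c[0]+c[1])/2;m2=(c[2]+c[3])/2;d=m1-m2
print(np.round(c,1),np.round((m1+m2)/2,1),'az',np.degrees(np.arctan2(d[1],d[0])))
for i,j in((0,3),(1,2)):
    d=c[i]-c[j];print(np.degrees(np.arctan2(d[1],d[0])),np.linalg.norm(d))
print(P(338,305))
o=ctrl.get_obs();print(o['ee_pos'])
E
```

```text
[[ 650.7 -182.8  100. ]
 [ 662.3 -185.6  100. ]
 [ 648.5 -252.   100. ]
 [ 634.5 -248.7  100. ]] [ 649.  -217.3  100. ] az 77.21399754178672
76.13848347499132 67.80745826051334
78.28930636859934 67.82039888441744
[ 649.2825341  -217.19621358  100.        ]
[ 544.65626681 -287.6252323   220.97231833]
```

```bash
python3 -m creep '[{"tx":50,"ty":30,"tz":0,"rx":0,"ry":0,"rz":-0.03,"fingers":110},{"tx":90,"ty":56,"tz":0,"rx":0,"ry":0,"rz":-0.03,"fingers":110},{"tx":107.7,"ty":66.3,"tz":0,"rx":0,"ry":0,"rz":-0.03,"fingers":110},{"tx":107.7,"ty":66.3,"tz":-40,"rx":0,"ry":0,"rz":-0.03,"fingers":110},{"tx":107.7,"ty":66.3,"tz":-80,"rx":0,"ry":0,"rz":-0.03,"fingers":110},{"tx":107.7,"ty":66.3,"tz":-100,"rx":0,"ry":0,"rz":-0.03,"fingers":110},{"tx":107.7,"ty":66.3,"tz":-100,"rx":0,"ry":0,"rz":-0.03,"fingers":110}]'
python3 - <<'E'
from h import *
snap('wrist','w7')
snap('scene','s7')
p=cv2.imread('pics/s7.png')[90:250,130:330]; cv2.imwrite('pics/s7c.png',cv2.resize(p,None,fx=4,fy=3.7))
E
```

```text
t: 10.65
ee_pos: [647.9, -217.2, 119.4]
orientation: [-1.098, 1.373, -1.368]
ft_force: [-0.2, -0.2, 0.8]
width: 50.2
```

View pics/w7.png

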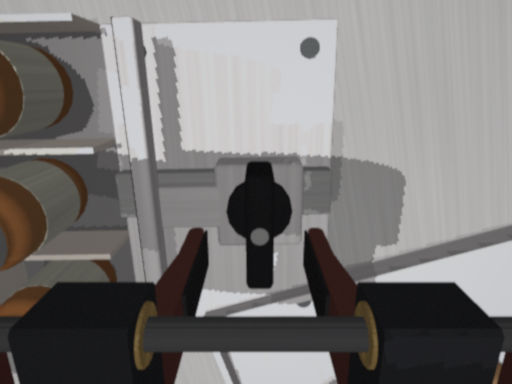

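View pics/s7c.png

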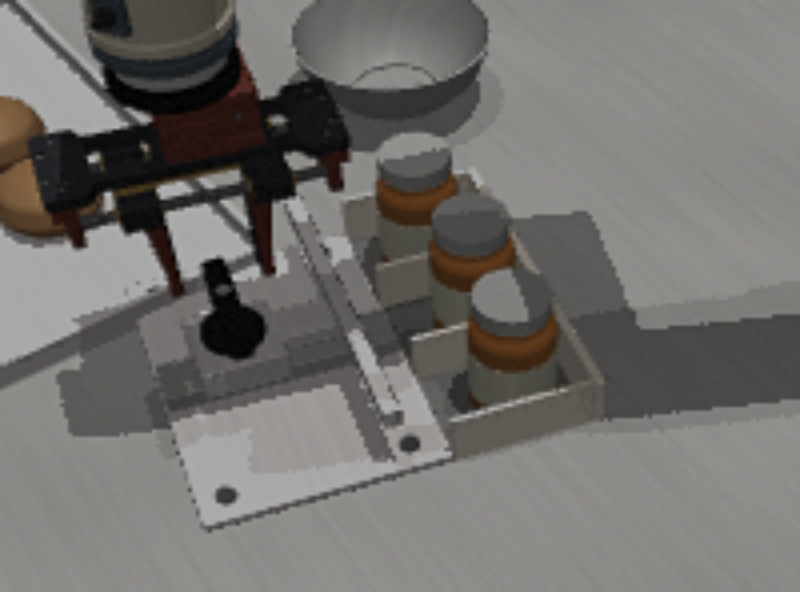

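The knob (column 260) is centred between the fingers and aligned with them, and all three jars are upright. I'll lower and pinch.

```bash
python3 -m creep '[{"tx":0,"ty":0,"tz":-25,"rx":0,"ry":0,"rz":0,"fingers":110},{"tx":0,"ty":0,"tz":-40,"rx":0,"ry":0,"rz":0,"fingers":110},{"tx":0,"ty":0,"tz":-45,"rx":0,"ry":0,"rz":0,"fingers":110},{"tx":0,"ty":0,"tz":-45,"rx":0,"ry":0,"rz":0,"fingers":180},{"tx":0,"ty":0,"tz":-45,"rx":0,"ry":0,"rz":0,"fingers":255},{"tx":0,"ty":0,"tz":-45,"rx":0,"ry":0,"rz":0,"fingers":255},{"tx":0,"ty":0,"tz":-45,"rx":0,"ry":0,"rz":0,"fingers":255}]'
python3 - <<'E'
from workcell import ctrl
o=ctrl.get_obs();print(o['ee_pos'],o['ft_force'],o['moment'],o['qpos'])
E
```

```text
t: 11.62
ee_pos: [649.5, -217.4, 76.2]
orientation: [-1.096, 1.369, -1.371]
ft_force: [0.4, 0.8, 1.5]
width: 16.4
[ 649.53216225 -217.39662068   76.15932664] [0.44917386 0.77767885 1.51233903] [-0.0428334  -0.13286941  0.07818403] [-3.40330116e-01  6.92413017e-01  1.56712374e+00 -6.44882748e-05
  8.81213164e-01 -1.19380882e-01]
```

```bash
python3 -m creep '[{"tx":-5,"ty":1,"tz":0,"rx":0,"ry":0,"rz":0,"fingers":255},{"tx":-10,"ty":2,"tz":0,"rx":0,"ry":0,"rz":0,"fingers":255},{"tx":-15,"ty":3,"tz":0,"rx":0,"ry":0,"rz":0,"fingers":255},{"tx":-20,"ty":4,"tz":0,"rx":0,"ry":0,"rz":0,"fingers":255},{"tx":-25,"ty":5,"tz":0,"rx":0,"ry":0,"rz":0,"fingers":255},{"tx":-30,"ty":6,"tz":0,"rx":0,"ry":0,"rz":0,"fingers":255},{"tx":-34,"ty":6.8,"tz":0,"rx":0,"ry":0,"rz":0,"fingers":255},{"tx":-38,"ty":7.6,"tz":0,"rx":0,"ry":0,"rz":0,"fingers":255},{"tx":-41,"ty":8.2,"tz":0,"rx":0,"ry":0,"rz":0,"fingers":255},{"tx":-43,"ty":8.6,"tz":0,"rx":0,"ry":0,"rz":0,"fingers":255}]'
python3 - <<'E'
from h import *
snap('top','t8')
p=cv2.imread('pics/t8.png')[105:225,240:350]; cv2.imwrite('pics/t8c.png',cv2.resize(p,None,fx=5,fy=5,interpolation=cv2.INTER_CUBIC))
o=ctrl.get_obs();print(o['ee_pos'],o['ft_force'],o['moment'],o['width'])
E
```

```text
t: 12.88
ee_pos: [606.2, -208.5, 76.1]
orientation: [-1.096, 1.37, -1.37]
ft_force: [1.9, 0.8, 6.0]
width: 15.7
[ 606.02338201 -208.50287913   76.09254089] [0.30385702 1.00430662 5.41733717] [ 0.22532154 -0.20200594  0.04717901] 15.591753064998088
```

View pics/t8c.png

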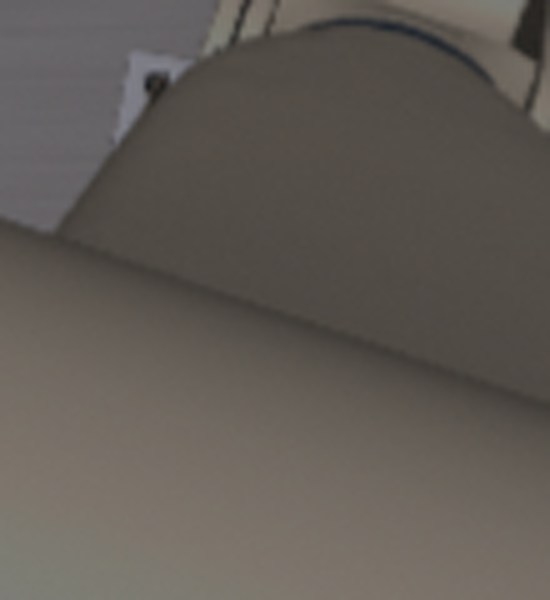

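The arm blocks the top view. I'll carry on and check with the scene and wrist views.

```bash
python3 -m creep '[{"tx":-2,"ty":0.4,"tz":0,"rx":0,"ry":0,"rz":0,"fingers":255},{"tx":-4,"ty":0.8,"tz":0,"rx":0,"ry":0,"rz":0,"fingers":255},{"tx":-6,"ty":1.2,"tz":0,"rx":0,"ry":0,"rz":0,"fingers":255},{"tx":-8,"ty":1.6,"tz":0,"rx":0,"ry":0,"rz":0,"fingers":255},{"tx":-10,"ty":2,"tz":0,"rx":0,"ry":0,"rz":0,"fingers":255},{"tx":-12,"ty":2.4,"tz":0,"rx":0,"ry":0,"rz":0,"fingers":255},{"tx":-14,"ty":2.8,"tz":0,"rx":0,"ry":0,"rz":0,"fingers":255},{"tx":-16,"ty":3.2,"tz":0,"rx":0,"ry":0,"rz":0,"fingers":255},{"tx":-18,"ty":3.6,"tz":0,"rx":0,"ry":0,"rz":0,"fingers":255},{"tx":-19,"ty":3.8,"tz":0,"rx":0,"ry":0,"rz":0,"fingers":255}]'
python3 - <<'E'
from h import *
snap('wrist','w9');snap('scene','s9')
p=cv2.imread('pics/s9.png')[90:250,130:330]; cv2.imwrite('pics/s9c.png',cv2.resize(p,None,fx=4,fy=3.7))
o=ctrl.get_obs();print(o['ee_pos'],o['ft_force'],o['moment'],o['width'])
E
```

```text
t: 14.18
ee_pos: [588.8, -205.0, 76.2]
orientation: [-1.094, 1.367, -1.372]
ft_force: [9.9, 2.4, 1.0]
width: 16.0
[ 588.81565276 -204.99870171   76.15969747] [7.72587446 1.80778526 1.65317343] [ 0.29201104 -1.33946017  0.11378621] 16.010782339617197
```

View pics/w9.png

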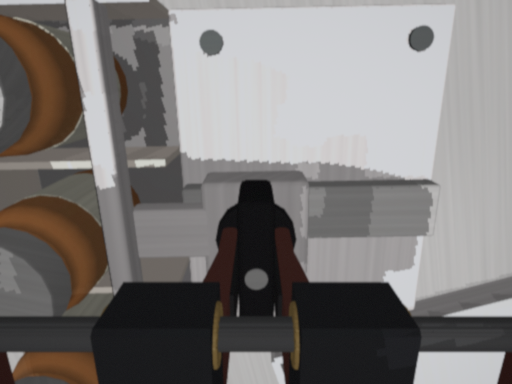

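View pics/s9c.png

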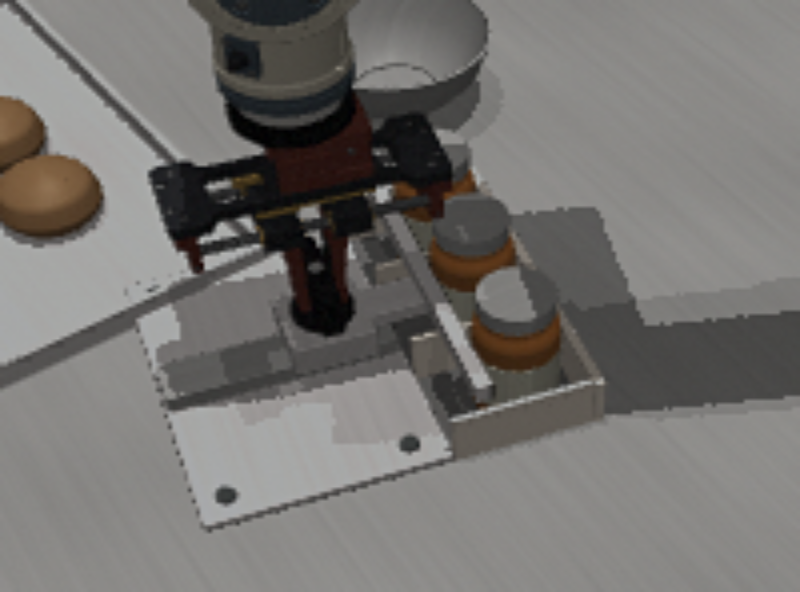

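The bar has reached the jars (about 8–10 N, face ~69 mm from the wall) and they are upright. I'll keep pushing slowly.

```bash
python3 -m creep '[{"tx":-1,"ty":0.2,"tz":0,"rx":0,"ry":0,"rz":0,"fingers":255},{"tx":-2,"ty":0.4,"tz":0,"rx":0,"ry":0,"rz":0,"fingers":255},{"tx":-3,"ty":0.6,"tz":0,"rx":0,"ry":0,"rz":0,"fingers":255},{"tx":-4,"ty":0.8,"tz":0,"rx":0,"ry":0,"rz":0,"fingers":255},{"tx":-5,"ty":1,"tz":0,"rx":0,"ry":0,"rz":0,"fingers":255},{"tx":-6,"ty":1.2,"tz":0,"rx":0,"ry":0,"rz":0,"fingers":255},{"tx":-6,"ty":1.2,"tz":0,"rx":0,"ry":0,"rz":0,"fingers":255}]'
```

```text
t: 15.15
ee_pos: [583.2, -203.9, 76.2]
orientation: [-1.093, 1.367, -1.373]
ft_force: [9.3, 2.0, 1.5]
width: 16.1
```

```bash
python3 -m creep '[{"tx":-0.7,"ty":0.14,"tz":0,"rx":0,"ry":0,"rz":0,"fingers":255},{"tx":-1.4,"ty":0.28,"tz":0,"rx":0,"ry":0,"rz":0,"fingers":255},{"tx":-2,"ty":0.4,"tz":0,"rx":0,"ry":0,"rz":0,"fingers":255},{"tx":-2,"ty":0.4,"tz":0,"rx":0,"ry":0,"rz":0,"fingers":255}]'
python3 -m creep '[{"tx":-0.5,"ty":0.1,"tz":0,"rx":0,"ry":0,"rz":0,"fingers":255},{"tx":-1,"ty":0.2,"tz":0,"rx":0,"ry":0,"rz":0,"fingers":255},{"tx":-1,"ty":0.2,"tz":0,"rx":0,"ry":0,"rz":0,"fingers":255}]'
```

```text
t: 15.65
ee_pos: [581.3, -203.5, 76.1]
orientation: [-1.093, 1.367, -1.373]
ft_force: [9.8, 2.2, 1.1]
width: 15.3
t: 16.02
ee_pos: [580.3, -203.3, 76.2]
orientation: [-1.093, 1.367, -1.373]
ft_force: [10.0, 2.6, 1.3]
width: 16.0
```

```bash
python3 -m creep '[{"tx":-0.5,"ty":0.1,"tz":0,"rx":0,"ry":0,"rz":0,"fingers":255},{"tx":-1,"ty":0.2,"tz":0,"rx":0,"ry":0,"rz":0,"fingers":255},{"tx":-1,"ty":0.2,"tz":0,"rx":0,"ry":0,"rz":0,"fingers":255}]'
python3 -m creep '[{"tx":-0.5,"ty":0.1,"tz":0,"rx":0,"ry":0,"rz":0,"fingers":255},{"tx":-1,"ty":0.2,"tz":0,"rx":0,"ry":0,"rz":0,"fingers":255},{"tx":-1,"ty":0.2,"tz":0,"rx":0,"ry":0,"rz":0,"fingers":255}]'
```

```text
t: 16.4
ee_pos: [579.3, -203.1, 76.1]
orientation: [-1.093, 1.367, -1.373]
ft_force: [9.7, 1.7, 1.1]
width: 15.8
t: 16.77
ee_pos: [578.9, -203.0, 76.2]
orientation: [-1.093, 1.366, -1.373]
ft_force: [11.7, -0.3, -0.8]
width: 15.4
```

```bash
python3 -m creep '[{"tx":-0.5,"ty":0.1,"tz":0,"rx":0,"ry":0,"rz":0,"fingers":255},{"tx":-1,"ty":0.2,"tz":0,"rx":0,"ry":0,"rz":0,"fingers":255},{"tx":-1,"ty":0.2,"tz":0,"rx":0,"ry":0,"rz":0,"fingers":255}]'
python3 - <<'E'
from h import *
snap('wrist','w10');snap('scene','s10')
p=cv2.imread('pics/s10.png')[90:250,130:330]; cv2.imwrite('pics/s10c.png',cv2.resize(p,None,fx=4,fy=3.7))
o=ctrl.get_obs();print(o['ee_pos'],o['ft_force'],o['moment'],o['width'])
im=load('w10');print(plane(im,(256,280),100))
E
```

```text
t: 17.15
ee_pos: [578.7, -202.9, 76.2]
orientation: [-1.091, 1.364, -1.374]
ft_force: [15.1, 0.7, -3.2]
width: 15.9
[ 578.69811047 -202.95733887   76.19774022] [14.09674328  1.0833252  -3.4275751 ] [ 0.31750258 -2.24494578  0.0752771 ] 15.84277364801968
[ 577.74093964 -203.40129119  100.        ]
```

View pics/s10c.png

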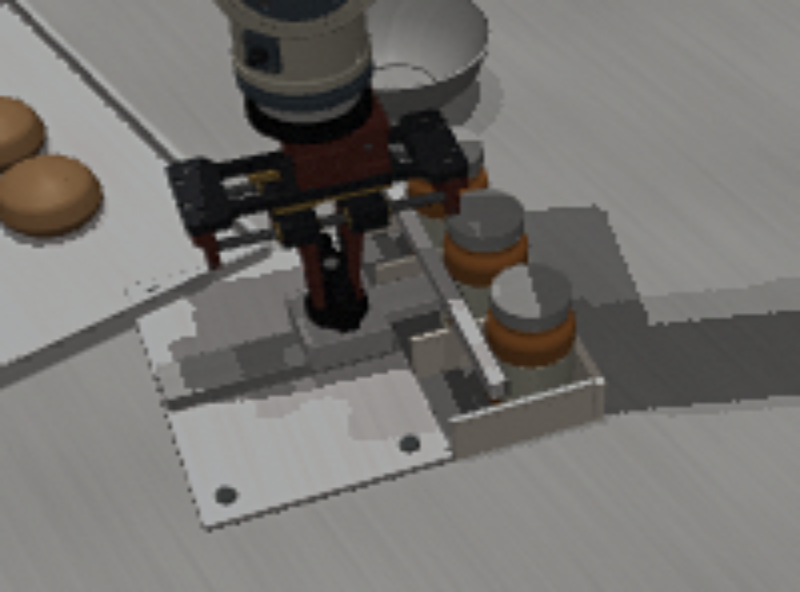

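View pics/w10.png

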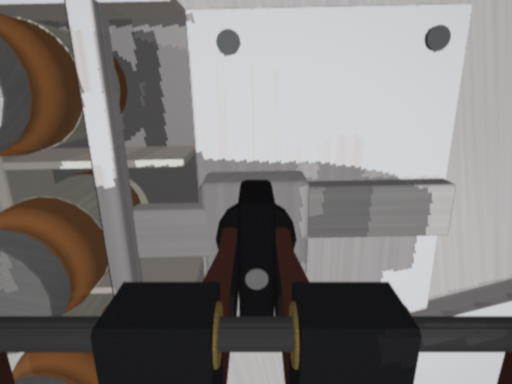

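Snug: the force climbs to 15 N with almost no motion, so the face is at about 60 mm. Next I'll turn the knob clockwise.

```bash
python3 -m creep '[{"tx":0,"ty":0,"tz":0,"rx":0,"ry":0,"rz":-0.1,"fingers":255},{"tx":0,"ty":0,"tz":0,"rx":0,"ry":0,"rz":-0.2,"fingers":255},{"tx":0,"ty":0,"tz":0,"rx":0,"ry":0,"rz":-0.3,"fingers":255},{"tx":0,"ty":0,"tz":0,"rx":0,"ry":0,"rz":-0.4,"fingers":255},{"tx":0,"ty":0,"tz":0,"rx":0,"ry":0,"rz":-0.5,"fingers":255},{"tx":0,"ty":0,"tz":0,"rx":0,"ry":0,"rz":-0.6,"fingers":255},{"tx":0,"ty":0,"tz":0,"rx":0,"ry":0,"rz":-0.7,"fingers":255}]'
python3 - <<'E'
from h import *
snap('wrist','w11')
o=ctrl.get_obs();print(o['ee_pos'],o['ft_force'],o['moment'],o['width'],o['qpos'])
R=cv2.Rodrigues(o['orientation'])[0]; print('jaw az',np.degrees(np.arctan2(R[1,2],R[0,2])),R[:,0])
E
```

```text
t: 18.12
ee_pos: [578.1, -202.6, 76.2]
orientation: [-0.614, 1.845, -1.851]
ft_force: [12.4, 2.9, -1.2]
width: 16.1
[ 578.11694825 -202.61977352   76.14943518] [13.13680098  2.68296269 -1.49753488] [ 0.48018719 -1.93365256 -0.03509873] 15.61134405407263 [-3.57105338e-01  6.07741517e-01  1.74570287e+00  1.65381858e-03
  7.82290189e-01  5.70603234e-01]
jaw az -53.22131209633931 [-0.80093656 -0.59873484 -0.00415066]
```

View pics/w11.png

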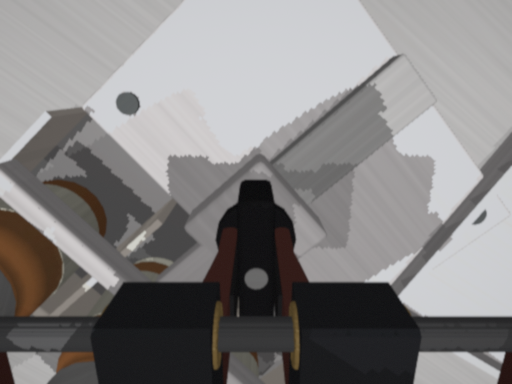

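The knob turns with the tool, now at about 0.73 rad. I'll continue into the stiff range.

```bash
python3 -m creep '[{"tx":0,"ty":0,"tz":0,"rx":0,"ry":0,"rz":-0.1,"fingers":255},{"tx":0,"ty":0,"tz":0,"rx":0,"ry":0,"rz":-0.2,"fingers":255},{"tx":0,"ty":0,"tz":0,"rx":0,"ry":0,"rz":-0.3,"fingers":255},{"tx":0,"ty":0,"tz":0,"rx":0,"ry":0,"rz":-0.4,"fingers":255},{"tx":0,"ty":0,"tz":0,"rx":0,"ry":0,"rz":-0.5,"fingers":255},{"tx":0,"ty":0,"tz":0,"rx":0,"ry":0,"rz":-0.6,"fingers":255},{"tx":0,"ty":0,"tz":0,"rx":0,"ry":0,"rz":-0.68,"fingers":255},{"tx":0,"ty":0,"tz":0,"rx":0,"ry":0,"rz":-0.68,"fingers":255},{"tx":0,"ty":0,"tz":0,"rx":0,"ry":0,"rz":-0.68,"fingers":255}]'
python3 - <<'E'
from h import *
snap('wrist','w12')
o=ctrl.get_obs();print(o['ee_pos'],o['ft_force'],o['moment'],o['width'],o['qpos'])
R=cv2.Rodrigues(o['orientation'])[0]; print('jaw az',np.degrees(np.arctan2(R[1,2],R[0,2])),R[:,0])
E
```

```text
t: 19.3
ee_pos: [577.9, -202.0, 76.2]
orientation: [-0.04, -2.209, 2.208]
ft_force: [11.9, 5.6, 1.1]
width: 15.5
[ 577.8932182  -202.03380297   76.20526484] [12.37540419  5.71323569  0.81186319] [ 0.9789652  -1.82446106 -0.02613916] 15.764906175545958 [-0.35667186  0.60746826  1.74608338  0.00261839  0.78297992  1.24324067]
jaw az -91.77428617099386 [-0.99950603  0.03096244 -0.0053876 ]
```

View pics/w12.png

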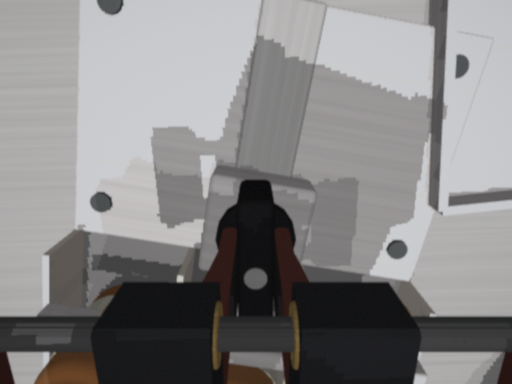

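The knob is at about 1.40 rad. I'll relax the push, open and lift away.

```bash
python3 -m creep '[{"tx":1,"ty":-0.3,"tz":0,"rx":0,"ry":0,"rz":0,"fingers":255},{"tx":1.5,"ty":-0.5,"tz":0,"rx":0,"ry":0,"rz":0,"fingers":255},{"tx":1.5,"ty":-0.5,"tz":0,"rx":0,"ry":0,"rz":0,"fingers":200},{"tx":1.5,"ty":-0.5,"tz":0,"rx":0,"ry":0,"rz":0,"fingers":130},{"tx":1.5,"ty":-0.5,"tz":0,"rx":0,"ry":0,"rz":0,"fingers":110},{"tx":1.5,"ty":-0.5,"tz":0,"rx":0,"ry":0,"rz":0,"fingers":110},{"tx":1.5,"ty":-0.5,"tz":30,"rx":0,"ry":0,"rz":0,"fingers":110},{"tx":1.5,"ty":-0.5,"tz":80,"rx":0,"ry":0,"rz":0,"fingers":110},{"tx":1.5,"ty":-0.5,"tz":140,"rx":0,"ry":0,"rz":0,"fingers":110},{"tx":1.5,"ty":-0.5,"tz":170,"rx":0,"ry":0,"rz":0,"fingers":110}]'
python3 -m creep '[{"tx":-30,"ty":-50,"tz":0,"rx":0,"ry":0,"rz":0.15,"fingers":110},{"tx":-60,"ty":-100,"tz":0,"rx":0,"ry":0,"rz":0.3,"fingers":110},{"tx":-80,"ty":-140,"tz":0,"rx":0,"ry":0,"rz":0.45,"fingers":110},{"tx":-80,"ty":-140,"tz":0,"rx":0,"ry":0,"rz":0.6,"fingers":110},{"tx":-80,"ty":-140,"tz":0,"rx":0,"ry":0,"rz":0.75,"fingers":110},{"tx":-80,"ty":-140,"tz":0,"rx":0,"ry":0,"rz":0.9,"fingers":110},{"tx":-80,"ty":-140,"tz":0,"rx":0,"ry":0,"rz":1.05,"fingers":110},{"tx":-80,"ty":-140,"tz":0,"rx":0,"ry":0,"rz":1.2,"fingers":110},{"tx":-80,"ty":-140,"tz":0,"rx":0,"ry":0,"rz":1.35,"fingers":110},{"tx":-80,"ty":-140,"tz":0,"rx":0,"ry":0,"rz":1.4,"fingers":110}]'
python3 - <<'E'
from h import *
snap('wrist','w13');snap('scene','s13');snap('top','t13')
p=cv2.imread('pics/s13.png')[90:250,130:330]; cv2.imwrite('pics/s13c.png',cv2.resize(p,None,fx=4,fy=3.7))
E
```

```text
t: 20.6
ee_pos: [577.7, -203.5, 249.2]
orientation: [-0.038, -2.206, 2.21]
ft_force: [0.4, -0.5, 0.2]
width: 50.1
t: 21.85
ee_pos: [496.4, -342.9, 245.5]
orientation: [-1.109, 1.354, -1.353]
ft_force: [-0.1, 0.0, -0.2]
width: 50.1
```

View pics/w13.png

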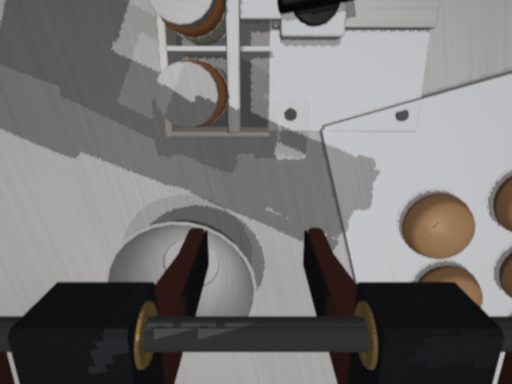

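View pics/s13c.png

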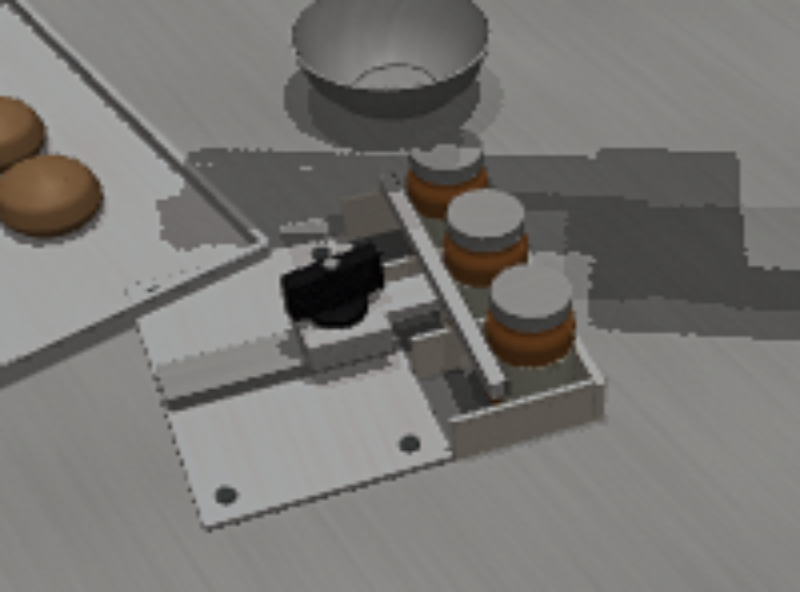

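View pics/t13.png

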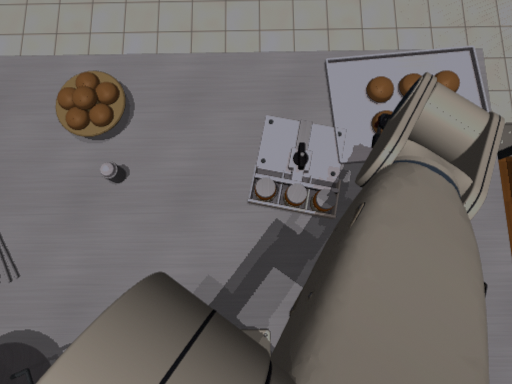

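The top view shows three jars against the front wall, the bar behind them and the knob along the slide at (301,156). I'll measure the bar face and the knob angle.

```bash
python3 - <<'E'
from h import *
p=load('t13')['pixels'][105:225,240:350]; cv2.imwrite('pics/t13c.png',cv2.resize(p,None,fx=5,fy=5,interpolation=cv2.INTER_CUBIC))
E
```

```text
(no output)
```

View pics/t13c.png

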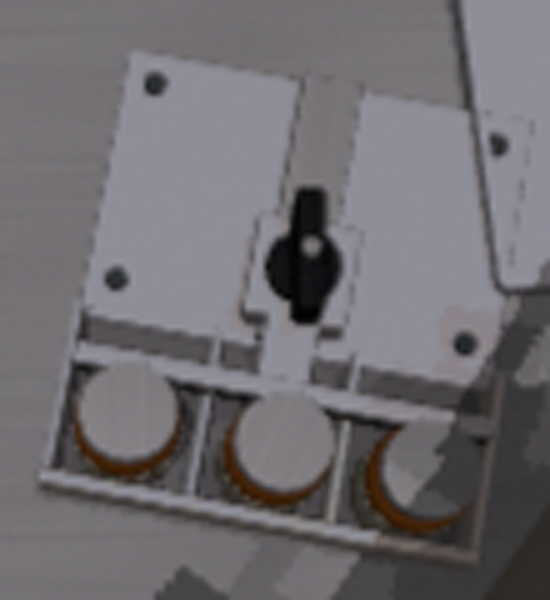

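```bash
python3 - <<'E'
from h import *
im=load('t13');w=load('w13')
P=lambda X,Y,z: plane(im,(240+(X+.5)/5-.5,105+(Y+.5)/5-.5),z)
a=np.radians(-11.3);ex=np.array([np.cos(a),np.sin(a)]);ey=np.array([-ex[1],ex[0]]);O=np.array([442.5,-175.3])
rk=lambda q:np.round([(q[:2]-O)@ex,(q[:2]-O)@ey],1)
A=P(305,322,100);B=P(312,188,100);d=B-A
print('knob az',np.degrees(np.arctan2(d[1],d[0])),'angle from rack y rad',np.radians(78.7-np.degrees(np.arctan2(d[1],d[0]))))
print('knob mid',rk((A+B)/2))
print('bar back (top)',rk(P(75,343,67)),rk(P(490,418,67)))
for n,u in (('L',(128,412)),('M',(286,443)),('R',(433,460))): print(n,rk(P(*u,110)))
# wrist: bar front/back edge
print('wrist bar front/back',rk(plane(w,(229,125),67)),rk(plane(w,(240,125),67)))
# bowl, shaker: compare with start
t0=load('top0')['pixels'].astype(int);t1=im['pixels'].astype(int)
print('shaker diff',abs(t0[155:190,95:130]-t1[155:190,95:130]).max())
s0=load('scene0')['pixels'].astype(int);s1=load('s13')['pixels'].astype(int)
print('bowl diff',abs(s0[80:125,195:260]-s1[80:125,195:260]).max(), np.abs(s0-s1)[80:125,195:260].mean())
E
```

```text
knob az -4.784606586180666 angle from rack y rad 1.4570812596609959
knob mid [133.9   2.1]
bar back (top) [ 69.2 119.7] [  69.7 -114.1]
L [28.1 82.7]
M [27.1 -2.4]
R [ 32.5 -79.8]
wrist bar front/back [  59.3 -110.7] [  69.9 -110.7]
shaker diff 9
bowl diff 127 5.808433048433049
```

```bash
python3 - <<'E'
from workcell import ctrl
o=ctrl.get_obs();print(o['t'],o['ft_force'])
print(ctrl.close_job())
E
```

```text
22.0 [-0.35856314  1.07589703  0.36590667]
the job is handed in; nothing more can be done
None
```

I lowered the loose jar into the empty middle bay until it touched the counter, then let it go. I drew the stop bar up by its knob until the push rose to about 15 N with no further motion. I then turned the knob clockwise, let go and handed the job in at 22 s.

**Last checks:**
- **Bar:** its face is about 58–59 mm from the front wall, against the 64 mm limit.
- **Knob:** it reads about 1.40 rad from the tool's turn and 1.46 rad in the top view taken after release. Both are above the required 1.2 rad.
- **Jars:** all three stand upright, one per bay. Their axes measure about 27–33 mm from the front wall, and that spread looks like measurement error of a few millimetres.
- **Shaker:** its image is unchanged.
- **Bowl:** its pixel comparison did not come out clean, with differences up to 127 counts. I put that down to the arm's shadow, because the bowl appears in the same place and upright by eye. I did not measure its position separately.
- **Robot:** the arm was clear of everything, with wrist forces near 1 N.

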